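# Stand the round pots on their drip saucers

### The arm

A 7-joint arm with a two-finger parallel gripper is mounted at the origin on the work surface. World frame = base frame: x ahead of the robot, y to its left, z up, the work surface at z = 0. Lengths are in m, angles in rad, forces in N, time in s.
With the tool pointing down it reaches from about 0.425 to 0.925 m from the base axis. Payload 6.8 kg.
Tool frame: the origin (TCP) lies midway between the tips of the shut fingers; the grasp point (between the pads) lies r.grip_point_offset behind it (r.grip_point_offset is the distance from the TCP to the grasp point, in m); z points along the fingers, y is the line along which they close (so a half turn about z gives the same grasp; the last joint's range is limited). The gripper opens to 85 mm and grips with 20 to 120 N. Pads are 22 mm wide; open, the fingers measure 114 mm over their backs; the gripper's body (76 mm by 85 mm) begins 54 mm behind the grasp point. The pads swing forward as they close: fully open they stand 13 mm farther back than shut.
Start: joints at [1.154, 0.477, 0.022, 1.555, -0.011, 1.109, -0.083], TCP at [0.205, -0.643, 0.231] pointing down, gripper open.
Joint ranges: [-2.96, 2.96], [-0.34, 2.1], [-1.41, 1.46], [0.24, 2.44], [-1.37, 4.51], [0.17, 1.92], [-2.96, 2.96]. Speed limits (rad/s): [2.39, 2.39, 3.14, 3.14, 3.14, 3.14, 3.14].

### API

Orientations are given as a rotation vector (axis times angle).
In Python, from bench import r gives the robot as it stands. The module is installed in compiled form; this text tells all that it offers.
- The arm moves only by the shell command python3 -m crank 'ROWS' [FORCE]. ROWS is JSON, a list of rows, each a list of 5 numbers: the shift along the world's x, y, z in units of 200 mm (1.0 is 200 mm), then the turn about the world's z in units of 45 degrees (1.0 is 45 degrees), then the opening, from -1 (shut) to 1 (fully open). In form: [[dx, dy, dz, turn, jaw], ...]. A call has 1 to 8 rows; each row shifts and turns the commanded pose from where the row before left it; what a row does not reach is not made up. A row lasts 1/12 s, in which the tool goes at most 41.7 mm and 7.16 degrees, less where a joint would pass 70% of its speed; a pose out of reach is approached as far as the arm can. A call with a number of a shift or a turn outside -1 to 1 is refused whole. A call with a gripper value outside its range is refused whole. The fingers move at their own pace and stop on an object; FORCE is the grip in N (left out, the last holds). Time passes only in rows, so rows that do not move let the fingers close. It gives the time, the measured TCP pose, the force, the opening and the grip force at its end, in the units of the state.
- r.get_obs(): the state, without advancing time (a new reading comes with each control period).
- r.grab_frame(name): name is "scene" or "top" or "wrist"; returns the picture (384x512x3 uint8, blue, green, red); there is no depth.
- r.camera_model(name): a dict with "fx", "fy", "cx", "cy" (pixels), "R" (3x3) and "t" (3): a world point X has camera coordinates R X + t. Camera axes: x right, y down, z forward; pixel columns grow to the right and rows downward; lengths in m; the calibration is good to about 2 mm. A picture is of the moment at which its call begins: read the wrist's pose just before it. camera_model takes no time and is no camera call; for the wrist camera it gives the pose at the moment of the call.
- r.hand_in(): hands the job in; it is judged then, once.
The state is a dict: "clock": time; "joints": joint angles; "qvel": joint speeds; "tau": joint torques, N m; "tcp_pos": TCP position; "orientation": TCP orientation; "contact_force": force on the tool from outside, world axes, zero at the start; "moment": the same for the moment, N m; "grip_width": finger opening in m; "gripper_force": force on a finger pad.
Only numpy, scipy, OpenCV 4.12 (cv2) and the standard library are available. Lean on these libraries where they do the work, as an engineer would, in place of code of your own. Each camera call takes 0.05 s, during which the arm holds its last target. There are 200 camera calls.

### The job

Stand each of the three round lidded pots upright on the bamboo drip saucer of its own size, down flat inside the rim: the largest pot on the largest saucer, the middle-sized on the middle one, the smallest on the smallest. Set each one down rather than dropping it, and leave the square swab container, the face brush, the soap dish and the mirror where they are.

Things in the scene. Friction and masses are not known exactly. Their poses are not given: they have to be found in the camera images.
- pot_large: loose, the largest of the three round lidded pots: an upright cylinder 66 mm in diameter and 54 mm tall, white plastic with a round black plastic lid fixed on its top 15 mm, straight smooth sides. Origin: centre of its underside, z up
- pot_medium: loose, the middle-sized of the three round lidded pots: an upright cylinder 50 mm in diameter and 50 mm tall, white plastic with a round black plastic lid fixed on its top 15 mm, straight smooth sides. Origin: centre of its underside, z up
- pot_small: loose, the smallest of the three round lidded pots: an upright cylinder 34 mm in diameter and 46 mm tall, white plastic with a round black plastic lid fixed on its top 15 mm, straight smooth sides. Origin: centre of its underside, z up
- saucer_large: the largest of the three round bamboo drip saucers, held fast to the shelf: outer diameter 92 mm, flat inner floor 84 mm across and 4 mm above the shelf, upright rim 4 mm thick whose top is 10 mm above the shelf. Origin: centre of its underside (on the shelf), z up
- saucer_medium: the middle-sized of the three round bamboo drip saucers, held fast to the shelf: outer diameter 76 mm, flat inner floor 68 mm across and 4 mm above the shelf, upright rim 4 mm thick whose top is 10 mm above the shelf. Origin: centre of its underside (on the shelf), z up
- saucer_small: the smallest of the three round bamboo drip saucers, held fast to the shelf: outer diameter 60 mm, flat inner floor 52 mm across and 4 mm above the shelf, upright rim 4 mm thick whose top is 10 mm above the shelf. Origin: centre of its underside (on the shelf), z up
- swab_box: bystander, loose: the closed swab container, a SQUARE upright box 58 x 58 mm and 70 mm tall, white plastic with a square black plastic lid. Origin: centre of its underside
- face_brush: bystander, loose: pale pink silicone face brush lying bristles up, an oval pad 78 x 54 mm, 23 mm high; x along its length. Origin: centre of its underside
- soap_dish: bystander, loose: turquoise rectangular soap dish 105 x 76 mm with a bar of soap in it, 25 mm high in all; x along its length. Origin: centre of its underside
- mirror: bystander, loose: small round mirror, 116 mm across, on a stand with a round steel foot 100 mm across, 166 mm high, off to the right (-y) side of the shelf. Origin: centre of the foot's underside
Not all that is in view belongs to the job. Leave any pink or red look-alike of the pot_medium alone. Leave any red or yellow look-alike of the pot_small alone.

How it is judged:
By the outcome, as a careful person would: the job done as asked, in the order asked, and still so for the second after the job is handed in, with the robot touching nothing.
It also fails if it takes over 83 s, if anything falls off the work surface, if the arm or the gripper's body presses on something with over 40 N, if the wrist force passes 120 N, or if a joint passes its speed limit or range.

## Working session

There is one attempt and no reset: what is moved stays moved. The work goes in short steps, Python scripts to look and compute and a shell command to move; the robot and the scene stay as the last step left them, time stands still between calls to the robot, and variables do not carry over. Pictures are saved under pics/ and viewed, at most 14 in all, crops included, and the job is handed in when it is done.

```bash
mkdir -p pics; python3 - <<'E'
from bench import r
import cv2
o=r.get_obs();print({k:o[k] for k in('clock','tcp_pos','orientation','grip_width')},r.grip_point_offset)
for n in('scene','top'):
    cv2.imwrite(f'pics/{n}0.png',r.grab_frame(n));m=r.camera_model(n);print(n,m)
E
```

```text
{'clock': 0.0, 'tcp_pos': array([ 0.20493997, -0.64251055,  0.23033132]), 'orientation': array([-3.10245238e+00, -4.82888020e-01,  6.59558131e-04]), 'grip_width': 0.08493657794625502} 0.0187
scene {'fx': 411.55634225582975, 'fy': 411.55634225582975, 'cx': 255.42557634810183, 'cy': 193.54597576737814, 'R': array([[-0.78989363,  0.61302644,  0.01632905],
       [ 0.3777215 ,  0.50733149, -0.77455873],
       [-0.48310922, -0.60565117, -0.63229118]]), 't': array([ 0.49449401, -0.11862819,  1.39331039])}
top {'fx': 490.4529056421403, 'fy': 490.4529056421403, 'cx': 262.1652180208947, 'cy': 198.0840254734632, 'R': array([[ 3.98202365e-02, -9.99206844e-01, -1.78510267e-04],
       [-9.75793106e-01, -3.88487067e-02, -2.15217549e-01],
       [ 2.15039913e-01,  8.74420276e-03, -9.76566114e-01]]), 't': array([-0.13888143,  0.52718251,  1.36213944])}
```

View pics/top0.png

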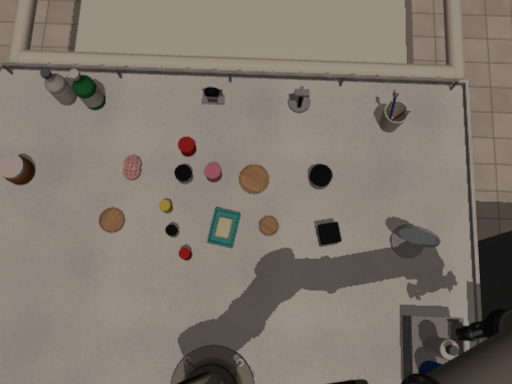

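View pics/scene0.png

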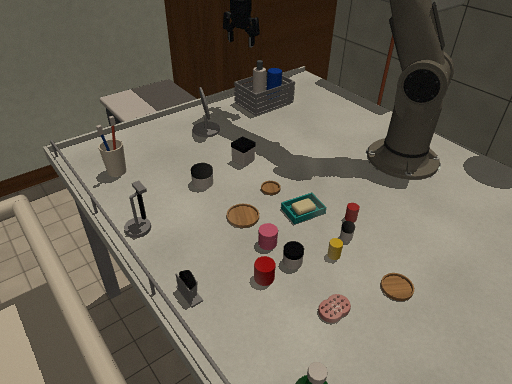

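Top view: the large pot is at px (320,176), the medium pot at (183,173) and the small pot at (172,230). The large saucer is at (254,179), the medium at (112,220) and the small at (269,226). Red, pink and yellow decoys stand beside the pots. The scene view agrees.

```bash
cat > h.py <<'E'
from bench import r
import cv2, numpy as np
def ray(n,uv,z,m=None):
    m=m or r.camera_model(n);R=m['R'];c=-R.T@m['t']
    d=R.T@np.array([(uv[0]-m['cx'])/m['fx'],(uv[1]-m['cy'])/m['fy'],1]);return (c+d*(z-c[2])/d[2])[:2]
def blob(im,kind,px,rad=22):
    hsv=cv2.cvtColor(im,cv2.COLOR_BGR2HSV).astype(int);H,S,V=hsv[...,0],hsv[...,1],hsv[...,2]
    M={'black':V<60,'wood':(H>5)&(H<25)&(S>80)&(V>60),'col':S>90,'pink':S>60}[kind].astype(np.uint8)
    n,l,s,c=cv2.connectedComponentsWithStats(M)
    k=max([i for i in range(1,n) if np.hypot(*(c[i]-px))<rad],key=lambda i:s[i,4])
    h=cv2.convexHull(max(cv2.findContours((l==k).astype(np.uint8),0,2)[0],key=cv2.contourArea));m=cv2.moments(h)
    return np.array([m['m10']/m['m00'],m['m01']/m['m00']]),s[k]
E
python3 - <<'E'
from h import *
T=r.grab_frame('top');S=r.grab_frame('scene')
L=[('potL','black',(320,176),(202,171),.0465),('potM','black',(183,173),(293,250),.0425),('potS','black',(172,230),(347,229),.0385),
('sauL','wood',(254,179),(242,215),.005),('sauM','wood',(112,220),(397,287),.005),('sauS','wood',(269,226),(270,188),.005),
('redM','col',(187,146),(264,270),.025),('pinkM','col',(213,172),(268,236),.025),('yelS','col',(165,206),(335,249),.023),('redS','col',(185,254),(352,212),.023),
('swab','black',(329,233),(243,146),.06),('brush','pink',(132,167),(334,307),.012),('soap','col',(224,228),(303,208),.012)]
for n,k,a,b,z in L:
    for cam,im,p in(('top',T,a),('scene',S,b)):
        try:
            c,s=blob(im,k,p,14);print(n,cam,c.round(1),s[2:],ray(cam,c,z).round(4))
        except Exception as e: print(n,cam,e)
E
```

```text
potL top [320.  175.2] [ 23  23 404] [ 0.6104 -0.2853]
potL scene [201.4 170.6] [ 22  16 295] [ 0.611  -0.2867]
potM top [183.1 172.6] [ 17  18 236] [0.6034 0.1193]
potM scene [293.4 250.2] [ 20  19 315] [0.6038 0.1209]
potS top [171.4 229.7] [ 12  12 113] [0.4325 0.1411]
potS scene [347.4 227.2] [ 14  13 143] [0.4339 0.1426]
sauL top [253.5 178.7] [ 30  29 684] [ 0.6028 -0.0886]
sauL scene [242.3 215.1] [ 33  25 628] [ 0.6037 -0.0888]
sauM top [111.2 219.6] [ 25  26 498] [0.4604 0.3289]
sauM scene [396.8 286.4] [ 34  28 674] [0.4604 0.3292]
sauS top [268.3 225.3] [ 20  20 307] [ 0.4618 -0.1389]
sauS scene [270.1 187.1] [ 20  14 204] [ 0.4607 -0.1401]
redM top [186.7 145.9] [ 18  19 271] [0.6923 0.1178]
redM scene [264.2 270.4] [ 22  30 555] [0.6905 0.1163]
pinkM top [212.7 171.7] [ 16  19 247] [0.6143 0.0337]
pinkM scene [267.7 236. ] [ 19  27 438] [0.6117 0.0325]
yelS top [165.3 205.7] [ 13  14 138] [0.5056 0.1677]
yelS scene [334.7 248.4] [ 16  22 273] [0.5031 0.1663]
redS top [184.7 253.3] [ 13  13 129] [0.3675 0.1   ]
redS scene [351.7 212. ] [ 15  20 222] [0.3647 0.0986]
swab top [328.3 233.2] [ 24  23 448] [ 0.4371 -0.3097]
swab scene [242.9 144.2] [ 25  17 269] [ 0.435  -0.3141]
brush top [131.7 167. ] [ 18  25 367] [0.6229 0.2817]
brush scene [333.9 307.9] [ 33  29 687] [0.627  0.2841]
soap top [223.3 227.2] [ 33  39 560] [ 0.4498 -0.0063]
soap scene [302.2 207.7] [ 45  31 529] [ 0.4532 -0.0059]
```

```bash
python3 -m crank '[[0.127,0.111,0,0,1],[0.127,0.111,0,0,1],[0.127,0.111,0,0,1],[0.127,0.111,0,0,1],[0.127,0.111,0,0,1],[0.127,0.111,0,0,1],[0.127,0.111,0,0,1],[0.127,0.111,0,0,1]]' 40
python3 -m crank '[[0.127,0.111,0,0,1],[0.127,0.111,0,0,1],[0.127,0.111,0,0,1],[0.127,0.111,0,0,1],[0.127,0.111,0,0,1],[0.127,0.111,0,0,1],[0.127,0.111,0,0,1],[0.127,0.111,0,0,1]]'
python3 -m crank '[[0,0,-0.15,0,1],[0,0,-0.15,0,1],[0,0,-0.15,0,1],[0,0,0,0,1],[0,0,0,0,1],[0,0,0,0,1]]'
```

```text
clock: 0.87
tcp_pos: [0.4093, -0.4642, 0.2312]
orientation: [-3.104, -0.483, 0.0]
contact_force: [0.3, -0.4, 0.4]
grip_width: 0.0854
gripper_force: 0.0
clock: 1.53
tcp_pos: [0.6125, -0.2867, 0.2311]
orientation: [-3.104, -0.483, 0.001]
contact_force: [0.5, -0.8, -0.4]
grip_width: 0.0854
gripper_force: 0.0
clock: 2.03
tcp_pos: [0.6124, -0.2884, 0.1429]
orientation: [3.103, 0.483, 0.003]
contact_force: [0.3, -0.9, 0.5]
grip_width: 0.0859
gripper_force: 0.0
```

```bash
python3 -m crank '[[-0.008,0.012,-0.12,0,1],[0,0,-0.12,0,1],[0,0,-0.12,0,1],[0,0,-0.12,0,1],[0,0,-0.1,0,1],[0,0,-0.095,0,1],[0,0,0,0,1],[0,0,0,0,1]]'
python3 -c "
from h import *
cv2.imwrite('pics/w1.png',r.grab_frame('wrist'));print(r.get_obs()['joints'])"
```

```text
clock: 2.7
tcp_pos: [0.6108, -0.286, 0.0077]
orientation: [3.104, 0.482, 0.002]
contact_force: [1.1, 0.4, 1.2]
grip_width: 0.0855
gripper_force: 0.0
[ 0.4225908   0.73025096 -0.11048891  1.68956536  0.11132171  0.72462916
 -1.00545756]
```

View pics/w1.png

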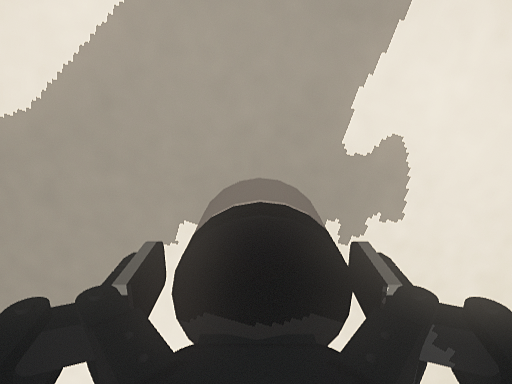

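The pot is centred between the pads (black lid px 172–351), so I close.

```bash
python3 -m crank '[[0,0,0,0,0.3],[0,0,0,0,0],[0,0,0,0,-0.5],[0,0,0,0,-1],[0,0,0,0,-1],[0,0,0,0,-1],[0,0,0,0,-1],[0,0,0,0,-1]]' 40
python3 -m crank '[[0,0,0.05,0,-1],[0,0,0.1,0,-1],[0,0,0.1,0,-1],[0,0,0.1,0,-1],[0,0,0.1,0,-1],[0,0,0,0,-1],[0,0,0,0,-1]]'
```

```text
clock: 3.42
tcp_pos: [0.6117, -0.2865, 0.009]
orientation: [3.102, 0.482, 0.006]
contact_force: [0.2, -0.9, 6.4]
grip_width: 0.0652
gripper_force: 43.5
clock: 4.0
tcp_pos: [0.6109, -0.2859, 0.0983]
orientation: [3.103, 0.483, 0.005]
contact_force: [0.8, -0.2, -2.4]
grip_width: 0.0653
gripper_force: 44.9
```

```bash
python3 -m crank '[[-0.005,0.06,0,0,-1],[-0.006,0.15,0,0,-1],[-0.006,0.15,0,0,-1],[-0.006,0.15,0,0,-1],[-0.006,0.15,0,0,-1],[-0.006,0.15,0,0,-1],[-0.0035,0.12,0,0,-1],[0,0.056,0,0,-1]]'
python3 -m crank '[[0,0,-0.1,0,-1],[0,0,-0.1,0,-1],[0,0,-0.05,0,-1],[0,0,0,0,-1],[0,0,0,0,-1]]'
python3 -c "
from h import *
cv2.imwrite('pics/w2.png',r.grab_frame('wrist'));cv2.imwrite('pics/s2.png',cv2.resize(r.grab_frame('scene')[130:290,140:340],None,fx=3,fy=3))"
```

```text
clock: 4.67
tcp_pos: [0.6007, -0.0822, 0.0949]
orientation: [-3.1, -0.492, 0.004]
contact_force: [0.3, 0.5, -2.2]
grip_width: 0.0651
gripper_force: 45.0
clock: 5.08
tcp_pos: [0.6015, -0.0887, 0.0455]
orientation: [-3.104, -0.482, 0.003]
contact_force: [0.1, 0.3, -1.1]
grip_width: 0.0649
gripper_force: 45.0
```

View pics/s2.png

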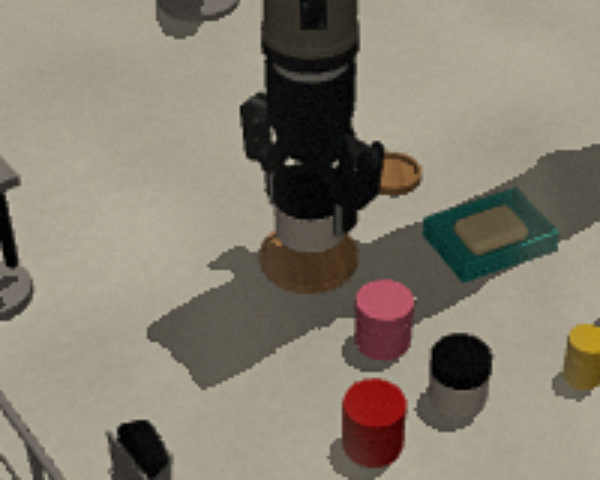

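The scene crop shows the pot held upright, centred above the large saucer (~px 308,240). I lower it slowly.

```bash
python3 -m crank '[[0.008,0,-0.04,0,-1],[0,0,-0.04,0,-1],[0,0,-0.03,0,-1],[0,0,-0.02,0,-1],[0,0,-0.015,0,-1],[0,0,0,0,-1],[0,0,0,0,-1]]'
```

```text
clock: 5.77
tcp_pos: [0.6037, -0.0883, 0.0171]
orientation: [-3.104, -0.483, 0.001]
contact_force: [0.4, 0.7, -1.3]
grip_width: 0.0653
gripper_force: 45.0
```

```bash
python3 -m crank '[[0,0,-0.008,0,-1],[0,0,0,0,-1],[0,0,0,0,-1]]'
python3 -m crank '[[0,0,-0.008,0,-1],[0,0,0,0,-1],[0,0,0,0,-1]]'
```

```text
clock: 6.02
tcp_pos: [0.604, -0.0883, 0.0159]
orientation: [3.104, 0.483, 0.001]
contact_force: [-0.3, 0.1, -1.1]
grip_width: 0.0653
gripper_force: 45.0
clock: 6.27
tcp_pos: [0.6038, -0.0883, 0.0141]
orientation: [3.104, 0.483, 0.0]
contact_force: [0.5, -0.2, -1.8]
grip_width: 0.0651
gripper_force: 45.0
```

```bash
python3 -m crank '[[0,0,-0.007,0,-1],[0,0,0,0,-1],[0,0,0,0,-1]]'
python3 -m crank '[[0,0,-0.006,0,-1],[0,0,0,0,-1],[0,0,0,0,-1]]'
```

```text
clock: 6.52
tcp_pos: [0.604, -0.0883, 0.0131]
orientation: [3.104, 0.483, 0.001]
contact_force: [-0.5, 0.5, 2.7]
grip_width: 0.0649
gripper_force: 45.1
clock: 6.77
tcp_pos: [0.604, -0.0883, 0.013]
orientation: [3.104, 0.483, 0.001]
contact_force: [-5.8, 0.3, 13.8]
grip_width: 0.0655
gripper_force: 46.2
```

Contact with the floor of the saucer. I release gradually, rise, then turn toward the medium pot.

```bash
python3 -m crank '[[0,0,0,0,0.6],[0,0,0,0,0.7],[0,0,0,0,0.8],[0,0,0,0,1],[0,0,0,0,1],[0,0,0,0,1]]'
python3 -m crank '[[0,0,0.04,0,1],[0,0,0.1,0,1],[0,0,0.15,0,1],[0,0,0.15,0,1],[0,0,0.1,0,1],[0,0,0,0,1]]'
python3 -m crank '[[0,0.13,0,0.15,1],[0,0.13,0,0.15,1],[0,0.13,0,0.15,1],[0,0.13,0,0.15,1],[0,0.13,0,0,1],[0,0.13,0,0,1],[0,0.13,0,0,1],[0,0.13,0,0,1]]'
python3 -m crank '[[0,0,0,0,1],[0,0,0,0,1],[0,0,0,0,1]]'
python3 -c "
from h import *
cv2.imwrite('pics/s3.png',cv2.resize(r.grab_frame('scene')[130:290,140:340],None,fx=3,fy=3))"
```

```text
clock: 7.27
tcp_pos: [0.6038, -0.0883, 0.0113]
orientation: [-3.104, -0.483, 0.0]
contact_force: [0.1, -0.2, 0.2]
grip_width: 0.085
gripper_force: 0.0
clock: 7.77
tcp_pos: [0.6071, -0.0885, 0.1251]
orientation: [3.102, 0.482, 0.013]
contact_force: [0.5, 0.5, -0.1]
grip_width: 0.0859
gripper_force: 0.0
clock: 8.43
tcp_pos: [0.6034, 0.1207, 0.1192]
orientation: [-2.906, -1.194, 0.001]
contact_force: [1.6, 0.1, 0.3]
grip_width: 0.0852
gripper_force: 0.0
clock: 8.68
tcp_pos: [0.6036, 0.119, 0.1192]
orientation: [2.905, 1.194, -0.001]
contact_force: [-1.0, -0.6, -0.7]
grip_width: 0.0852
gripper_force: 0.0
```

View pics/s3.png

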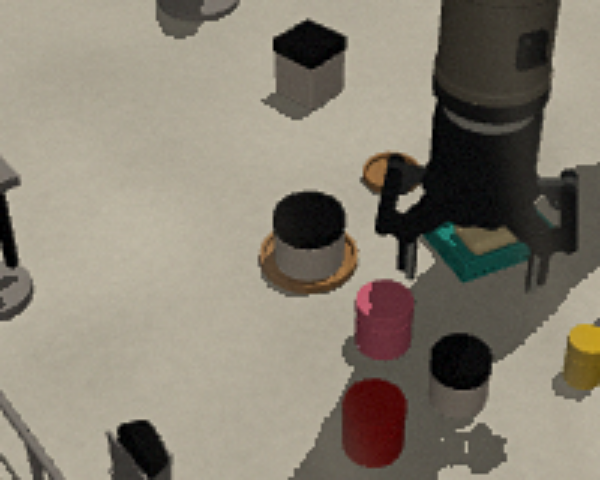

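The large pot stands level in its saucer (~px 308,250). The gripper is above the medium pot, set diagonally to it.

```bash
python3 -m crank '[[0,0.005,-0.12,0,0.75],[0,0,-0.12,0,0.75],[0,0,-0.12,0,0.75],[0,0,-0.1,0,0.75],[0,0,-0.06,0,0.75],[0,0,-0.025,0,0.75],[0,0,0,0,0.75],[0,0,0,0,0.75]]'
python3 -m crank '[[0,0,0,0,0.2],[0,0,0,0,-0.3],[0,0,0,0,-1],[0,0,0,0,-1],[0,0,0,0,-1],[0,0,0,0,-1],[0,0,0,0,-1],[0,0,0,0,-1]]' 40
python3 -m crank '[[0,0,0.05,0,-1],[0,0,0.1,0,-1],[0,0,0.1,0,-1],[0,0,0.1,0,-1],[0,0,0.1,0,-1],[0,0,0,0,-1],[0,0,0,0,-1]]'
python3 -c "
from h import *
print(r.get_obs()['joints'])
cv2.imwrite('pics/s4.png',cv2.resize(r.grab_frame('scene')[150:310,240:440],None,fx=3,fy=3))"
```

```text
clock: 9.4
tcp_pos: [0.6045, 0.1204, 0.0112]
orientation: [2.906, 1.193, 0.001]
contact_force: [-0.4, 0.5, -0.2]
grip_width: 0.075
gripper_force: 0.0
clock: 10.07
tcp_pos: [0.605, 0.1209, 0.012]
orientation: [2.905, 1.194, 0.004]
contact_force: [-0.7, -1.2, 6.9]
grip_width: 0.0491
gripper_force: 41.4
clock: 10.65
tcp_pos: [0.6046, 0.1209, 0.1021]
orientation: [2.905, 1.194, 0.004]
contact_force: [-0.5, -0.4, -1.3]
grip_width: 0.0489
gripper_force: 41.6
[-0.08390527  0.54183028 -0.28751526  1.79433582  0.19981166  0.83090171
 -1.25809561]
```

View pics/s4.png

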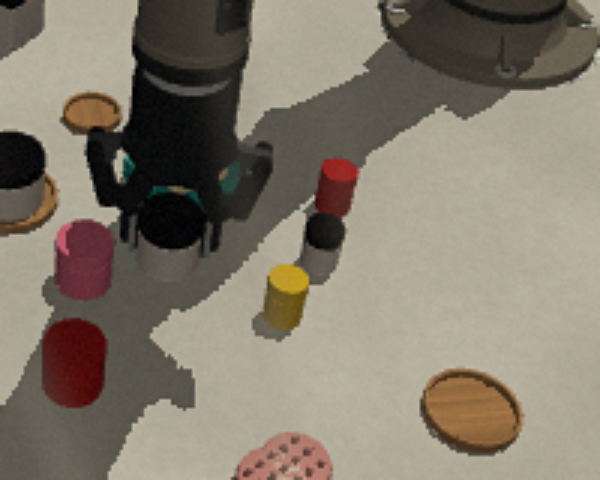

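The medium pot is held upright. I carry it to the medium saucer.

```bash
python3 -m crank '[[-0.05,0.08,0,0,-1],[-0.1,0.14,0,0,-1],[-0.1,0.14,0,0,-1],[-0.1,0.14,0,0,-1],[-0.1,0.14,0,0,-1],[-0.1,0.14,0,0,-1],[-0.1,0.14,0,0,-1],[-0.07,0.12,0,0,-1]]'
python3 -m crank '[[0,0,-0.08,0,-1],[0,0,-0.1,0,-1],[0,0,-0.08,0,-1],[0,0,0,0,-1],[0,0,0,0,-1],[0,0,0,0,-1]]'
```

```text
clock: 11.37
tcp_pos: [0.4566, 0.3301, 0.0992]
orientation: [2.904, 1.197, -0.005]
contact_force: [-0.1, -0.1, -1.3]
grip_width: 0.0493
gripper_force: 41.7
clock: 11.87
tcp_pos: [0.4599, 0.3287, 0.0486]
orientation: [-2.906, -1.194, 0.001]
contact_force: [1.1, -0.0, -1.3]
grip_width: 0.0493
gripper_force: 41.8
```

```bash
python3 -m crank '[[0.002,0.001,-0.04,0,-1],[0,0,-0.04,0,-1],[0,0,-0.03,0,-1],[0,0,-0.02,0,-1],[0,0,-0.015,0,-1],[0,0,0,0,-1],[0,0,0,0,-1]]'
python3 -c "
from h import *
cv2.imwrite('pics/s5.png',cv2.resize(r.grab_frame('scene')[210:330,320:470],None,fx=4,fy=4))"
```

```text
clock: 12.45
tcp_pos: [0.4602, 0.3289, 0.0194]
orientation: [2.906, 1.194, -0.0]
contact_force: [0.5, -0.4, -0.4]
grip_width: 0.0494
gripper_force: 41.8
```

View pics/s5.png

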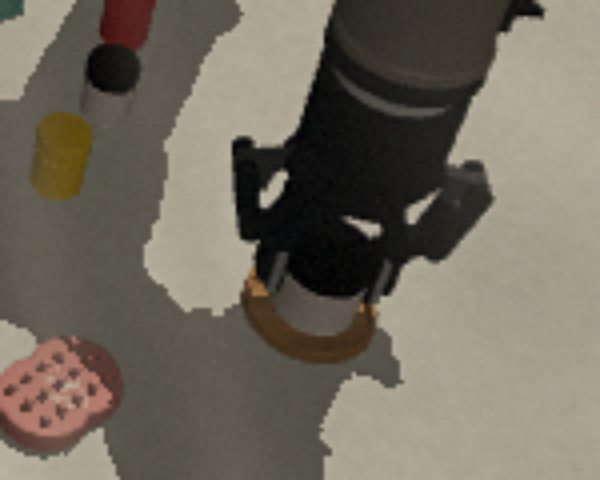

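The pot is just above the saucer floor and inside the rim (crop px 318,310).

```bash
python3 -m crank '[[0,0,-0.008,0,-1],[0,0,0,0,-1],[0,0,0,0,-1]]'
python3 -m crank '[[0,0,-0.007,0,-1],[0,0,0,0,-1],[0,0,0,0,-1]]'
python3 -m crank '[[0,0,-0.003,0,-1],[0,0,0,0,-1],[0,0,0,0,-1]]'
```

```text
clock: 12.75
tcp_pos: [0.4603, 0.329, 0.018]
orientation: [-2.906, -1.194, -0.0]
contact_force: [-1.1, 0.2, -0.8]
grip_width: 0.0493
gripper_force: 41.8
clock: 13.0
tcp_pos: [0.4602, 0.3289, 0.0165]
orientation: [2.906, 1.194, -0.0]
contact_force: [0.1, -0.2, -0.0]
grip_width: 0.0492
gripper_force: 41.8
clock: 13.25
tcp_pos: [0.4603, 0.3289, 0.0161]
orientation: [2.906, 1.194, 0.0]
contact_force: [-0.2, -1.3, 1.9]
grip_width: 0.0491
gripper_force: 42.0
```

```bash
python3 -m crank '[[0,0,-0.004,0,-1],[0,0,0,0,-1],[0,0,0,0,-1]]'
python3 -m crank '[[0,0,0,0,0.25],[0,0,0,0,0.35],[0,0,0,0,0.5],[0,0,0,0,0.7],[0,0,0,0,0.7],[0,0,0,0,0.7]]'
python3 -m crank '[[0,0,0.04,0,0.7],[0,0,0.1,0,0.7],[0,0,0.15,0,0.7],[0,0,0.15,0,0.7],[0,0,0.1,0,0.7],[0,0,0,0,0.7]]'
```

```text
clock: 13.5
tcp_pos: [0.4603, 0.3289, 0.016]
orientation: [2.905, 1.194, 0.0]
contact_force: [-1.9, -2.6, 9.7]
grip_width: 0.0494
gripper_force: 42.8
clock: 14.0
tcp_pos: [0.4602, 0.3289, 0.015]
orientation: [2.906, 1.194, -0.0]
contact_force: [0.3, 0.6, 0.3]
grip_width: 0.0722
gripper_force: 0.0
clock: 14.5
tcp_pos: [0.4625, 0.331, 0.1283]
orientation: [-2.904, -1.193, -0.012]
contact_force: [0.4, 0.0, -0.3]
grip_width: 0.0725
gripper_force: 0.0
```

```bash
python3 -m crank '[[-0.01,-0.075,0,-0.1,0.5],[-0.018,-0.125,0,-0.1,0.5],[-0.018,-0.125,0,-0.1,0.5],[-0.018,-0.125,0,-0.1,0.5],[-0.018,-0.125,0,0,0.5],[-0.018,-0.125,0,0,0.5],[-0.018,-0.125,0,0,0.5],[-0.017,-0.11,0,0,0.5]]'
python3 -m crank '[[0,0,0,0,0.5],[0,0,0,0,0.5],[0,0,0,0,0.5]]'
python3 -c "
from h import *
cv2.imwrite('pics/s6.png',cv2.resize(r.grab_frame('scene')[180:330,300:470],None,fx=3.5,fy=3.5))"
```

```text
clock: 15.17
tcp_pos: [0.4325, 0.1401, 0.1229]
orientation: [3.056, 0.724, -0.001]
contact_force: [-0.5, 0.9, -0.6]
grip_width: 0.0639
gripper_force: 0.0
clock: 15.42
tcp_pos: [0.4334, 0.1426, 0.1232]
orientation: [-3.056, -0.725, -0.001]
contact_force: [0.9, 0.6, -0.3]
grip_width: 0.064
gripper_force: 0.0
```

View pics/s6.png

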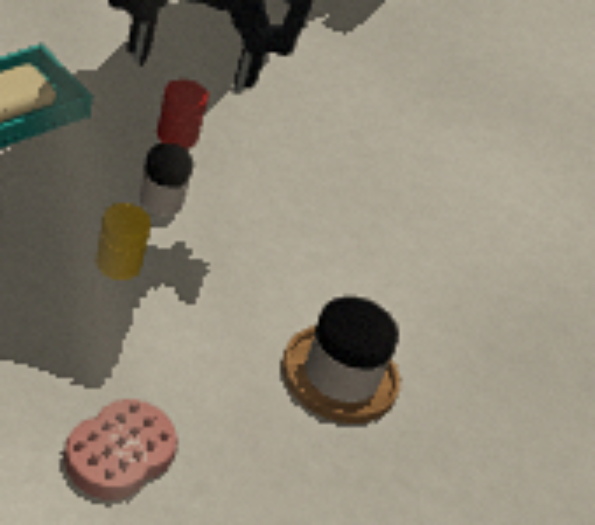

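The medium pot sits in its saucer (crop px 345,360), and the gripper is aligned over the small pot.

```bash
python3 -m crank '[[0,-0.003,-0.12,0,0.5],[0,0,-0.12,0,0.5],[0,0,-0.12,0,0.5],[0,0,-0.1,0,0.5],[0,0,-0.06,0,0.5],[0,0,-0.03,0,0.5],[0,0,0,0,0.5],[0,0,0,0,0.5]]'
python3 -m crank '[[0,0,0,0,0.1],[0,0,0,0,-0.1],[0,0,0,0,-0.5],[0,0,0,0,-1],[0,0,0,0,-1],[0,0,0,0,-1],[0,0,0,0,-1],[0,0,0,0,-1]]' 30
python3 -m crank '[[0,0,0.05,0,-1],[0,0,0.1,0,-1],[0,0,0.1,0,-1],[0,0,0.1,0,-1],[0,0,0.1,0,-1],[0,0,0,0,-1],[0,0,0,0,-1]]'
```

```text
clock: 16.13
tcp_pos: [0.4334, 0.1422, 0.0133]
orientation: [-3.056, -0.727, -0.0]
contact_force: [0.1, 0.2, 0.7]
grip_width: 0.0641
gripper_force: 0.0
clock: 16.8
tcp_pos: [0.434, 0.1417, 0.014]
orientation: [-3.057, -0.725, -0.003]
contact_force: [-1.5, -0.2, 6.4]
grip_width: 0.0335
gripper_force: 29.5
clock: 17.38
tcp_pos: [0.4341, 0.1415, 0.1046]
orientation: [-3.057, -0.725, -0.005]
contact_force: [-0.3, -0.5, -0.4]
grip_width: 0.033
gripper_force: 30.0
```

```bash
python3 -m crank '[[0.02,-0.08,0,0,-1],[0.02,-0.15,0,0,-1],[0.02,-0.15,0,0,-1],[0.02,-0.15,0,0,-1],[0.015,-0.15,0,0,-1],[0.015,-0.15,0,0,-1],[0.015,-0.15,0,0,-1],[0.01,-0.15,0,0,-1]]'
python3 -m crank '[[0.001,-0.15,0,0,-1],[0,-0.125,0,0,-1],[0,0,-0.08,0,-1],[0,0,-0.1,0,-1],[0,0,-0.08,0,-1],[0,0,0,0,-1],[0,0,0,0,-1],[0,0,0,0,-1]]'
```

```text
clock: 18.05
tcp_pos: [0.4594, -0.0861, 0.1023]
orientation: [-3.056, -0.725, 0.002]
contact_force: [0.9, -0.7, -0.3]
grip_width: 0.0331
gripper_force: 30.0
clock: 18.72
tcp_pos: [0.4605, -0.1395, 0.0513]
orientation: [-3.057, -0.726, 0.0]
contact_force: [-0.1, 0.4, -0.3]
grip_width: 0.033
gripper_force: 30.0
```

Contact is expected at about z 0.018, so I descend to about 0.021 and check.

```bash
python3 -m crank '[[0.004,0,-0.04,0,-1],[0,0,-0.04,0,-1],[0,0,-0.03,0,-1],[0,0,-0.02,0,-1],[0,0,-0.017,0,-1],[0,0,0,0,-1],[0,0,0,0,-1]]'
python3 -c "
from h import *
cv2.imwrite('pics/s7.png',cv2.resize(r.grab_frame('scene')[130:230,210:335],None,fx=4.5,fy=4.5))"
```

```text
clock: 19.3
tcp_pos: [0.4611, -0.1397, 0.0215]
orientation: [-3.057, -0.725, 0.001]
contact_force: [1.2, 0.0, -0.3]
grip_width: 0.0329
gripper_force: 30.0
```

View pics/s7.png

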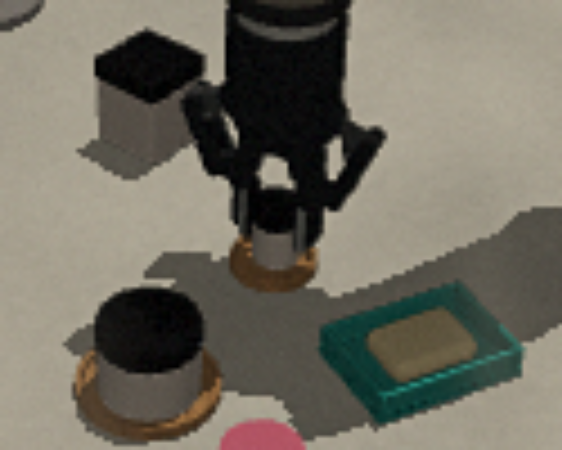

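The small pot is centred just above the small saucer (crop px 274,258).

```bash
python3 -m crank '[[0,0,-0.009,0,-1],[0,0,0,0,-1],[0,0,0,0,-1]]'
python3 -m crank '[[0,0,-0.007,0,-1],[0,0,0,0,-1],[0,0,0,0,-1]]'
python3 -m crank '[[0,0,-0.004,0,-1],[0,0,0,0,-1],[0,0,0,0,-1]]'
```

```text
clock: 19.6
tcp_pos: [0.4613, -0.1397, 0.02]
orientation: [3.057, 0.725, 0.0]
contact_force: [-0.8, 1.1, -0.1]
grip_width: 0.0333
gripper_force: 30.0
clock: 19.85
tcp_pos: [0.4612, -0.1397, 0.0185]
orientation: [-3.057, -0.725, 0.0]
contact_force: [0.1, -0.7, -0.5]
grip_width: 0.0329
gripper_force: 30.0
clock: 20.1
tcp_pos: [0.4613, -0.1397, 0.0181]
orientation: [3.057, 0.725, 0.0]
contact_force: [-1.4, 1.2, 5.0]
grip_width: 0.0331
gripper_force: 30.6
```

```bash
python3 -m crank '[[0,0,0,0,-0.1],[0,0,0,0,0],[0,0,0,0,0.2],[0,0,0,0,0.5],[0,0,0,0,0.5],[0,0,0,0,0.5]]'
python3 -m crank '[[0,0,0.04,0,0.5],[0,0,0.1,0,0.5],[0,0,0.15,0,0.5],[0,0,0.15,0,0.5],[0,0,0.15,0,0.5],[0,0,0.1,0,0.5],[0,0,0.1,0,0.5],[0,0,0,0,0.5]]'
python3 -c "
from h import *
cv2.imwrite('pics/s8.png',cv2.resize(r.grab_frame('scene')[110:335,150:450],None,fx=2.6,fy=2.6))"
```

```text
clock: 20.6
tcp_pos: [0.4612, -0.1397, 0.0176]
orientation: [-3.057, -0.725, 0.0]
contact_force: [-0.5, -0.3, -0.4]
grip_width: 0.0639
gripper_force: 0.0
clock: 21.27
tcp_pos: [0.4636, -0.1402, 0.1802]
orientation: [3.054, 0.724, 0.01]
contact_force: [1.4, -0.7, 0.9]
grip_width: 0.0641
gripper_force: 0.0
```

View pics/s8.png

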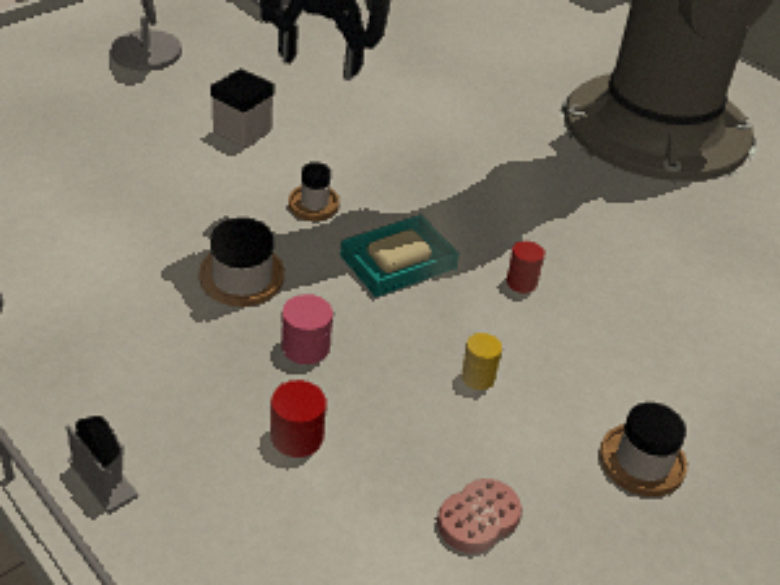

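All three pots stand upright inside their own saucers (crop px 242,258; 315,190; 650,445), and nothing else has moved.

```bash
python3 -m crank '[[0,0,0,0,0.5],[0,0,0,0,0.5],[0,0,0,0,0.5],[0,0,0,0,0.5]]' && python3 -c "
from bench import r
print(r.hand_in())"
```

```text
clock: 21.65
tcp_pos: [0.4606, -0.1395, 0.1748]
orientation: [-3.056, -0.725, 0.003]
contact_force: [0.2, -0.2, -0.0]
grip_width: 0.0643
gripper_force: 0.0
the job is handed in; nothing more can be done
None
```

I set the three pots down upright inside their matching saucers, left everything else where it was, and handed the job in at about 21.7 s.

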